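# Reseat the reagent cartridge under the push-latch cover

## Robot

A 6-joint arm with a two-finger parallel gripper is mounted at the origin on the work surface. World frame = base frame: x ahead of the robot, y to its left, z up, the work surface at z = 0. Lengths are in m, angles in degrees, forces in N, time in s.
With the tool pointing down it reaches from about 0.275 to 0.975 m from the base axis. Payload 8.4 kg.
Tool frame: the origin (TCP) lies at the very end of the fingers, on their centre line; the grasp point (between the pads) lies 19 mm behind it (manip.grip_point_offset is the distance from the TCP to the grasp point, in m); z points along the fingers, y is the direction in which the jaws open and shut (so a half turn about z gives the same grasp; the last joint's range is limited). The gripper opens to 92 mm and grips with 3 to 60 N. Pads are 20 mm wide; open, the fingers measure 128 mm over their backs; the gripper's body (75 mm by 189 mm) begins 69 mm behind the grasp point.
Start: joints at [-66.142, 20.225, 93.587, -0, 66.188, -0.138], TCP at [0.254, -0.571, 0.181] pointing down, gripper open.
Joint ranges: [-150.9, 150.9], [-52.94, 120.26], [3.33, 152.33], [-74.26, 254.26], [0, 154.13], [-172.89, 172.89]. Speed limits (degrees/s): [127.2, 127.2, 159.86, 180, 180, 180].

## Interface

Orientations are given as [roll, pitch, yaw] about the fixed x, y, z axes, in that order (R = Rz(yaw) Ry(pitch) Rx(roll)).
In Python, from workcell import manip, optics, look_for gives the robot as it stands.
- The arm moves only by the tool move_arm, never from a script. Its argument "rows" is a list of rows, each a list of 7 numbers: the shift along the world's x, y, z each as a share of 0.25 m, from -1 to 1, then the turn, a rotation vector about the world's x, y, z each as a share of 90 degrees, from -1 to 1, then the closure, from 0 (fully open) to 1 (shut). In form: [[tx, ty, tz, wx, wy, wz, hand], ...]. A call has exactly 8 rows; each row shifts and turns the commanded pose from where the row before left it; what a row does not reach is not made up. A row lasts 1/12 s, in which the tool goes at most 41.7 mm and 7.16 degrees, less where a joint would pass 70% of its speed; a pose out of reach is approached as far as the arm can. A call with a number of a shift or a turn outside -1 to 1 is refused whole. A call with a gripper value outside its range is refused whole. The fingers move at their own pace and stop on an object; the grip force is fixed at half the most. Time passes only in rows, so rows that do not move let the fingers close, or fill a call up. It gives the time, the measured TCP pose, the force and the opening at its end, in the units of the state.
- manip.get_obs(): the state, without advancing time (a new reading comes with each control period).
- optics.snapshot(name): name is "side" or "top" or "wrist"; returns the picture (420x560x3 uint8, red, green, blue); there is no depth.
- optics.camera_params(name): a dict with "fx", "fy", "cx", "cy" (pixels), "R" (3x3) and "t" (3): a world point X has camera coordinates R X + t. Camera axes: x right, y down, z forward; pixel columns grow to the right and rows downward; lengths in m; the calibration is good to about 2 mm. The wrist camera is an equidistant fisheye: a pixel r from the principal point sees the ray r / f radians off the axis. A picture is of the moment at which its call begins: read the wrist's pose just before it. camera_params takes no time and is no camera call; for the wrist camera it gives the pose at the moment of the call.
- manip.hand_in(): hands the job in, once; it reports no verdict.
Trained networks look in the newest picture that a camera, given by its name, has taken for a name from the list of things; names that differ only in an ending like _2 or _b are one class to them, and where a whole thing is asked for, a point or a joint stands for the part that bears it (a point fixed in the world has none). Each returns a list of dicts, best first, with "p" (0 to 1); they miss things now and then, are a little off and sometimes report something else, mostly with a low value. They report only what shows in the picture. A call takes as long as a camera call.
- look_for(camera, target): "at" ([x, y, z] in m, in world coordinates, good to about 4 mm: the middle of the surface that is visible of it).
The state is a dict: "clock": time; "q": joint angles; "joint_vel": joint speeds; "joint_efforts": joint torques, N m; "eef_pos": TCP position; "eef_rot": TCP orientation; "wrist_force": force on the tool from outside, world axes, zero at the start; "ft_torque": the same for the moment, N m; "gripper_width": finger opening in m.
Only numpy, scipy, OpenCV 4.12 (cv2) and the standard library are available. Lean on these libraries where they do the work, as an engineer would, in place of code of your own. Each camera call takes 0.05 s, during which the arm holds its last target. There are 200 camera calls.

## Task

The orange reagent cartridge under the analyser's blue push-latch cover is not fully in. Press down on the front of the cover and let go so that it pops open, push the cartridge down until it is fully home in its frame, then swing the cover back down and press it until it latches shut again. It is all pushing with the fingertips: do not pull the cartridge up, and leave the tube rack, vial, wash bottle and tip box standing where they are.

Things in the scene. Friction and masses are not known exactly. Their poses are not given: they have to be found in the camera images.
- analyser: low charcoal benchtop analyser, fixed, 300 x 440 mm, with a flat white deck 130 mm above the table. Origin on the table, 130 mm behind its front face; x points to its rear (away from the robot at yaw 0), y to its left, z up. A 31 mm high aluminium bar runs along the deck's rear, 150 mm behind the origin; nothing else stands on the deck behind the cover
- cover_hinge (a point): midpoint of the cover's hinge line, fixed on the analyser, 8 mm above the deck; the line runs along the analyser's y. It is the far (rear) lower edge of the cover
- cover (a joint): blue cover, a shallow upturned tray 70 mm front to back, 120 mm wide, 24 mm high, hinged at its rear lower edge. Angle in rad: 0 = shut and latched (level, rim 8 mm above the deck), positive = front raised, 1.3 = fully open (upright, leaning slightly forward of vertical, up to 83 mm above the deck), -0.085 = pressed to its stop. A spring pushes it open (1 to 5 N to swing it down)
- cover_press (a point): pale patch on the cover's top where one presses: 56 mm in front of the hinge line, 24 mm above it when shut; moves with the cover. Push-push latch: pressed past -0.05 rad (3 mm down here, 5 to 8 N; stop at 4.8 mm) and let go, it swings open in 1 s; swung down, pressed as deep and let go, it rises to 0, latched. Go by depth: a flat finger can feel brief 20 N peaks earlier
- cartridge (a joint): how far the orange cartridge stands up out of its frame, in m: 0 = fully home, flange on the frame; starts 7 to 11 mm up. It slides straight down with 3 N of friction and stays where it is left; it has no latch
- cartridge_top (a point): centre of the cartridge's flat orange top, 36 mm (analyser x) by 50 mm (analyser y), under the cover; 9 mm above the deck when home; 46 mm in front of the hinge line, anywhere within 25 mm either side of the cover's middle; it moves with the cartridge
- tube_rack: loose white rack of ten capped sample tubes, 110 x 44 mm, 82 mm high, standing on the deck left (analyser +y) of the cover; origin at the centre of its underside. Leave alone
- vial: loose amber vial with green cap, diameter 32 mm, 58 mm high, standing on the deck right (analyser -y) of the cover; origin at the centre of its underside. Leave alone
- wash_bottle: loose white bottle with blue cap, diameter 66 mm, 170 mm high, standing on the table left of the analyser; origin at the centre of its underside. Leave alone
- tip_box: loose yellow box 120 x 85 x 55 mm on the table right of the analyser; origin at the centre of its underside. Leave alone

How it is judged (in metres and radians):
On the way, in this order (a step that is already met when the one before it is completed fails the run):
1. the cover has popped wide open (value of joint cover above 1.15 rad), for 0.2 s.
2. with the cover open, the cartridge is pushed home (value of joint cartridge below 0.002 m and value of joint cover above 0.8 rad), for 0.2 s.
At the end, for the whole second after the job is handed in: the cover is latched shut (within 0.03 rad of 0) and stays so by itself, the cartridge is home (within 2 mm), and the rack, vial, bottle and tip box stand upright within 20 mm of where they were (value of joint cover between -0.03 and 0.03 rad and value of joint cartridge below 0.002 m and distance of each of tube_rack, vial, wash_bottle, tip_box from where it was at the start of the episode below 0.02 m and angle between each of tube_rack, vial, wash_bottle's own z axis and vertical below 0.2 rad); the robot touches nothing.
It fails at once if the cartridge is pulled up out of its frame (value of joint cartridge above 0.015 m).
It fails at once if the tube rack, vial, wash bottle or tip box is pushed away, carried or lifted (moved over 30 mm) (distance of any of tube_rack, vial, wash_bottle, tip_box from where it was at the start of the episode above 0.03 m).
It also fails if it takes over 54 s, if anything falls off the work surface, if the arm or the gripper's body presses on something with over 40 N, if the wrist force passes 120 N, or if a joint passes its speed limit or range.

## Working session

There is one attempt and no reset: what is moved stays moved. The work goes in short steps, Python scripts to look and compute and a tool call to move; the robot and the scene stay as the last step left them, time stands still between calls to the robot, and variables do not carry over. Pictures are saved under pics/ and viewed, about 8 in all and at most 12, crops included, and the job is handed in when it is done.

Besides the shell and the picture viewer there is one more tool, called after "Emit:" in YAML: its name, and indented under it one key for each argument. move_arm: Moves the arm, as the interface text tells. Shift numbers are shares of 0.25 m and turn numbers shares of 90 degrees, none past 1 either way. Its arguments: {"type":"object","properties":{"rows":{"type":"array"}},"required":["rows"]}

```bash
mkdir -p pics; python3 - <<'E'
from workcell import manip, optics, look_for
import cv2,numpy as np
o=manip.get_obs(); print(o['clock'],o['eef_pos'],o['eef_rot'],o['gripper_width'],o['wrist_force'])
a=optics.snapshot('top');b=optics.snapshot('side')
cv2.imwrite('pics/top.png',a[:,:,::-1]);cv2.imwrite('pics/side.png',b[:,:,::-1])
for c in ('top','side'):
  for n in ('analyser','cover','cover_press','tube_rack','vial','wash_bottle','tip_box','cover_hinge'):
    try: print(c,n,[(np.round(d['at'],3).tolist(),round(d['p'],2)) for d in look_for(c,n)[:2]])
    except Exception as e: print(c,n,e)
E
```

```text
0.0 [ 0.25393603 -0.57048076  0.18076717] [-1.79920392e+02  5.77666744e-04  2.39977230e+01] 0.09194927976703667 [-0.44615882 -0.71014708 -0.75322405]
top analyser []
top cover [([0.563, -0.113, 0.157], 0.62)]
top cover_press [([0.56, -0.111, 0.16], 0.63)]
top tube_rack [([0.599, 0.074, 0.178], 0.8)]
top vial [([0.581, -0.259, 0.187], 0.53), ([0.565, -0.109, 0.135], 0.4)]
top wash_bottle [([0.47, 0.148, 0.123], 0.71)]
top tip_box [([0.586, -0.439, 0.054], 0.73)]
top cover_hinge [([0.568, -0.114, 0.131], 0.66)]
side analyser [([0.533, -0.032, 0.127], 0.67)]
side cover [([0.555, -0.092, 0.163], 0.77)]
side cover_press [([0.551, -0.092, 0.166], 0.6)]
side tube_rack [([0.602, 0.082, 0.176], 0.94)]
side vial [([0.579, -0.258, 0.168], 0.67)]
side wash_bottle [([0.457, 0.176, 0.096], 0.76)]
side tip_box [([0.588, -0.468, 0.056], 0.55), ([0.555, -0.098, 0.167], 0.4)]
side cover_hinge [([0.532, -0.029, 0.134], 0.69)]
```

View pics/top.png

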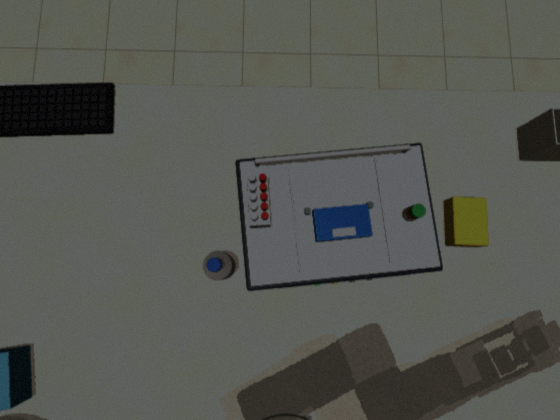

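View pics/side.png

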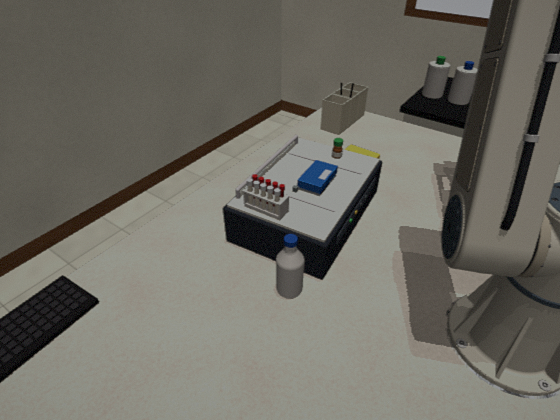

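The top view shows the blue cover at about (313–372, 205–241), with the pale patch at (344, 231). The rack is at (260, 200), the vial at (416, 211), the bottle at (219, 265) and the box at (467, 221). I'll back-project the cover and deck outlines to get the yaw and the press point.

```bash
cat > h.py <<'E'
import numpy as np,cv2
def ray(c,uv,z,P):
    R,t=np.array(P['R']),np.array(P['t']);C=-R.T@t
    d=R.T@np.array([(uv[0]-P['cx'])/P['fx'],(uv[1]-P['cy'])/P['fy'],1]);return C+d*(z-C[2])/d[2]
E
python3 - <<'E'
from workcell import manip, optics
from h import *
P=optics.camera_params('top');a=cv2.imread('pics/top.png')
R=np.array(P['R']);print('cam',-R.T@np.array(P['t']),P['fx'])
h=cv2.cvtColor(a,cv2.COLOR_BGR2HSV)
m=cv2.inRange(h,(100,120,60),(130,255,255));m[:, :290]=0;m[:,400:]=0
c=max(cv2.findContours(m,0,2)[0],key=cv2.contourArea)
hull=cv2.convexHull(c);r=cv2.minAreaRect(hull)
print('cover',[np.round(ray(0,p,.162,P),4).tolist() for p in cv2.boxPoints(r)])
M=np.zeros_like(m);cv2.fillPoly(M,[hull],255);M=cv2.erode(M,np.ones((3,3)))
pm=M&cv2.inRange(h,(0,0,100),(180,110,255));k=cv2.moments(pm,True);print('patch',k['m00'],ray(0,(k['m10']/k['m00'],k['m01']/k['m00']),.162,P))
for n,uv in dict(RL=(237,160),RR=(421,144),FR=(441,269),FL=(248,289)).items(): print(n,np.round(ray(0,uv,.13,P),4))
E
python3 - <<'E'
import cv2
a=cv2.imread('pics/top.png')[130:300,200:500]
cv2.imwrite('pics/topc.png',cv2.convertScaleAbs(cv2.resize(a,None,fx=2.66,fy=2.66,interpolation=cv2.INTER_CUBIC),alpha=1.5))
E
```

```text
cam [0.44912711 0.05182031 0.97307003] 383.40053440775733
cover [[0.5885, -0.0495, 0.162], [0.6025, -0.1692, 0.162], [0.5328, -0.1742, 0.162], [0.5193, -0.0561, 0.162]]
patch 60.0 [ 0.54057925 -0.11519345  0.162     ]
RL [0.7049 0.1193 0.13  ]
RR [ 0.7499 -0.3047  0.13  ]
FR [ 0.4641 -0.3338  0.13  ]
FL [0.4174 0.0886 0.13  ]
```

View pics/topc.png

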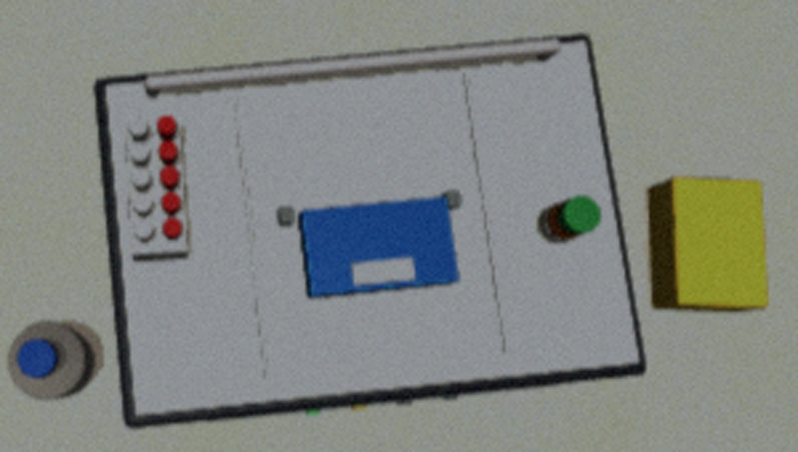

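The crop confirms the layout. The patch back-projects to (0.541, −0.115), which agrees with 56 mm in front of the measured hinge line at (0.5955, −0.109). The yaw is about 6.2°. I'll move above the patch with the fingers shut.

Emit:
move_arm:
  rows:
    - [0.0715,0.1139,0.045,0,0,-0.0124,1]
    - [0.0715,0.1139,0.045,0,0,-0.0124,1]
    - [0.0715,0.1139,0.045,0,0,-0.0124,1]
    - [0.0715,0.1139,0.045,0,0,-0.0124,1]
    - [0.0715,0.1139,0.045,0,0,-0.0124,1]
    - [0.0715,0.1139,0.045,0,0,-0.0124,1]
    - [0.0715,0.1139,0.045,0,0,-0.0124,1]
    - [0.0715,0.1139,0.045,0,0,-0.0124,1]

```text
clock: 1.57
eef_pos: [0.3977, -0.3417, 0.2722]
eef_rot: [180.0, -0.0, 15.0]
wrist_force: [0.1, -0.6, 0.5]
gripper_width: 0.0405
```

Emit:
move_arm:
  rows:
    - [0.0715,0.1139,0,0,0,-0.0124,1]
    - [0.0715,0.1139,0,0,0,-0.0124,1]
    - [0.0715,0.1139,0,0,0,-0.0124,1]
    - [0.0715,0.1139,0,0,0,-0.0124,1]
    - [0.0715,0.1139,0,0,0,-0.0124,1]
    - [0.0715,0.1139,0,0,0,-0.0124,1]
    - [0.0715,0.1139,0,0,0,-0.0124,1]
    - [0.0715,0.1139,0,0,0,-0.0124,1]

```text
clock: 2.23
eef_pos: [0.5408, -0.1138, 0.2717]
eef_rot: [180.0, -0.0, 6.1]
wrist_force: [0.6, -0.7, -0.0]
gripper_width: 0.0004
```

Emit:
move_arm:
  rows:
    - [0,0,-0.06,0,0,0,1]
    - [0,0,-0.06,0,0,0,1]
    - [0,0,-0.06,0,0,0,1]
    - [0,0,-0.06,0,0,0,1]
    - [0,0,-0.06,0,0,0,1]
    - [0,0,-0.06,0,0,0,1]
    - [0,0,-0.04,0,0,0,1]
    - [0,0,0,0,0,0,1]

```text
clock: 2.9
eef_pos: [0.5388, -0.1151, 0.1695]
eef_rot: [-179.9, 0.2, 6.1]
wrist_force: [-0.8, 0.2, -0.6]
gripper_width: 0.0008
```

Emit:
move_arm:
  rows:
    - [0,0,-0.004,0,0,0,1]
    - [0,0,-0.004,0,0,0,1]
    - [0,0,-0.004,0,0,0,1]
    - [0,0,-0.004,0,0,0,1]
    - [0,0,-0.004,0,0,0,1]
    - [0,0,-0.004,0,0,0,1]
    - [0,0,0,0,0,0,1]
    - [0,0,0,0,0,0,1]

```text
clock: 3.57
eef_pos: [0.5402, -0.1154, 0.1655]
eef_rot: [-180.0, -0.0, 6.1]
wrist_force: [0.8, 0.3, 0.4]
gripper_width: 0.0005
```

Emit:
move_arm:
  rows:
    - [0,0,-0.004,0,0,0,1]
    - [0,0,-0.004,0,0,0,1]
    - [0,0,-0.004,0,0,0,1]
    - [0,0,-0.004,0,0,0,1]
    - [0,0,0,0,0,0,1]
    - [0,0,0,0,0,0,1]
    - [0,0,0,0,0,0,1]
    - [0,0,0,0,0,0,1]

```text
clock: 4.23
eef_pos: [0.5402, -0.1154, 0.1615]
eef_rot: [180.0, -0.0, 6.1]
wrist_force: [0.7, -0.2, -0.3]
gripper_width: 0.0002
```

Emit:
move_arm:
  rows:
    - [0,0,-0.004,0,0,0,1]
    - [0,0,-0.002,0,0,0,1]
    - [0,0,0,0,0,0,1]
    - [0,0,0,0,0,0,1]
    - [0,0,0,0,0,0,1]
    - [0,0,0,0,0,0,1]
    - [0,0,0,0,0,0,1]
    - [0,0,0,0,0,0,1]

```text
clock: 4.9
eef_pos: [0.5402, -0.1154, 0.16]
eef_rot: [-180.0, -0.0, 6.1]
wrist_force: [0.0, -0.9, 0.7]
gripper_width: 0.0008
```

Emit:
move_arm:
  rows:
    - [0,0,-0.004,0,0,0,1]
    - [0,0,-0.002,0,0,0,1]
    - [0,0,0,0,0,0,1]
    - [0,0,0,0,0,0,1]
    - [0,0,0,0,0,0,1]
    - [0,0,0,0,0,0,1]
    - [0,0,0,0,0,0,1]
    - [0,0,0,0,0,0,1]

```text
clock: 5.57
eef_pos: [0.5402, -0.1154, 0.1585]
eef_rot: [180.0, -0.0, 6.1]
wrist_force: [0.2, 0.5, 0.4]
gripper_width: 0.0005
```

Emit:
move_arm:
  rows:
    - [0,0,-0.004,0,0,0,1]
    - [0,0,-0.002,0,0,0,1]
    - [0,0,0,0,0,0,1]
    - [0,0,0,0,0,0,1]
    - [0,0,0,0,0,0,1]
    - [0,0,0,0,0,0,1]
    - [0,0,0,0,0,0,1]
    - [0,0,0,0,0,0,1]

```text
clock: 6.23
eef_pos: [0.5402, -0.1154, 0.157]
eef_rot: [-180.0, -0.0, 6.1]
wrist_force: [0.2, 0.5, 1.1]
gripper_width: 0.0006
```

```bash
python3 - <<'E'
from workcell import manip, optics, look_for
import cv2,numpy as np
o=manip.get_obs(); print(o['clock'],o['eef_pos'],o['wrist_force'],o['ft_torque'])
b=optics.snapshot('side');w=optics.snapshot('wrist')
cv2.imwrite('pics/s2.png',np.hstack([cv2.resize(b[120:260,200:400],(400,280),interpolation=2),cv2.resize(w,(400,280))])[:,:,::-1])
E
```

```text
6.2333 [ 0.54017761 -0.11536852  0.15700985] [0.19416098 0.52997701 1.07602879] [-0.00024705  0.02658757  0.00427749]
```

View pics/s2.png

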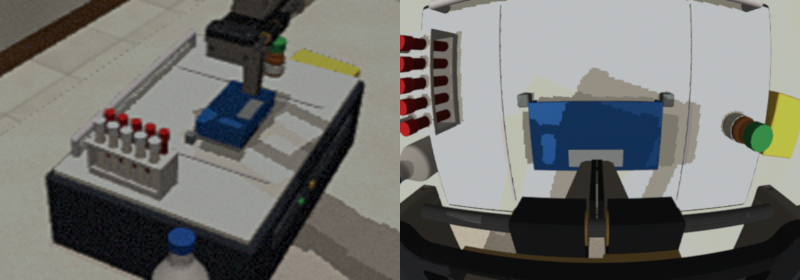

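The side crop shows the fingertip at (255, 93), near the far end of the patch. The wrist view shows it over the patch's lower half. No contact has been felt yet, so I'll triangulate the patch from the initial top and side pictures.

```bash
python3 - <<'E'
from workcell import manip, optics
from h import *
a=cv2.imread('pics/side.png');h=cv2.cvtColor(a,cv2.COLOR_BGR2HSV)
m=cv2.inRange(h,(100,120,60),(130,255,255));m[:150]=0;m[200:]=0;m[:,:290]=0;m[:,345:]=0
hull=cv2.convexHull(max(cv2.findContours(m,0,2)[0],key=cv2.contourArea))
M=np.zeros_like(m);cv2.fillPoly(M,[hull],255)
pm=cv2.erode(M,np.ones((3,3)))&cv2.inRange(h,(0,0,100),(180,110,255));k=cv2.moments(pm,True)
us=np.array((k['m10']/k['m00'],k['m01']/k['m00']));print('side patch',k['m00'],us)
Ps,Pt=optics.camera_params('side'),optics.camera_params('top')
def pr(X,P):
    c=np.array(P['R'])@X+P['t'];return np.array([P['fx']*c[0]/c[2]+P['cx'],P['fy']*c[1]/c[2]+P['cy']])
for z in(.15,.155,.16,.165):
    print(z,ray(0,us,z,Ps).round(4),pr(np.array([.5406,-.1152,z]),Ps))
s=optics.snapshot('side');cv2.imwrite('pics/s3full.png',s[:,:,::-1])
o=manip.get_obs()
u=pr(o['eef_pos'],Ps);print('tcp px',u)
c=s[140:200,290:350,::-1].copy();c=cv2.resize(c,None,fx=9,fy=9,interpolation=cv2.INTER_CUBIC)
for p,col in((u,(0,0,255)),(pr(np.array([.5406,-.1152,.162]),Ps),(0,255,0))): cv2.circle(c,tuple(((p-[290,140])*9).astype(int)),5,col,2)
cv2.imwrite('pics/s3.png',c)
E
```

```text
side patch 81.0 [324.54320988 174.01234568]
0.15 [ 0.5492 -0.1336  0.15  ] [323.89861264 177.97858916]
0.155 [ 0.5457 -0.1268  0.155 ] [324.02883829 176.48512871]
0.16 [ 0.5422 -0.12    0.16  ] [324.15981351 174.98307209]
0.165 [ 0.5387 -0.1133  0.165 ] [324.29154478 173.47234485]
tcp px [324.25502042 175.91142659]
```

View pics/s3.png

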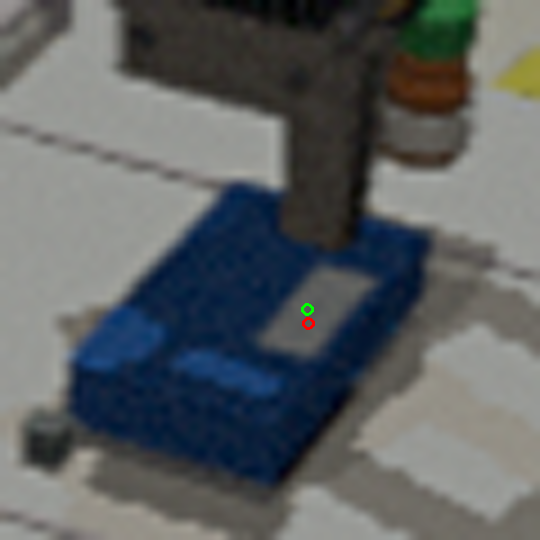

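The calibrated TCP projects to the red dot at (308, 323), but the visible fingertip ends at about (320, 240), so it looks some 25–30 mm higher than reported. I'll check this in the wrist camera.

```bash
python3 - <<'E'
from workcell import manip, optics
from h import *
print({k:getattr(manip,k) for k in dir(manip) if not k.startswith('_') and not callable(getattr(manip,k))})
o=manip.get_obs();P=optics.camera_params('wrist');w=optics.snapshot('wrist')[:,:,::-1].copy()
R=np.array(P['R']);print('wcam',-R.T@np.array(P['t']),R.round(3).tolist(),P['fx'],P['cx'],P['cy'])
def fp(X):
    c=R@X+P['t'];r=np.hypot(c[0],c[1]);th=np.arctan2(r,c[2]);return np.array([P['cx']+P['fx']*th*c[0]/r,P['cy']+P['fy']*th*c[1]/r])
w=cv2.resize(w[130:350,150:470],None,fx=2.5,fy=2.5,interpolation=cv2.INTER_CUBIC)
def dot(X,col): p=(fp(np.array(X))-[150,130])*2.5;print(X,p);cv2.circle(w,tuple(p.astype(int)),4,col,2)
e=o['eef_pos']
for dz in(0,.02,.04): dot(e+[0,0,dz],(0,0,255))
dot([.5406,-.1152,.162],(0,255,0))
for c in ([0.5885, -0.0495, 0.162], [0.6025, -0.1692, 0.162], [0.5328, -0.1742, 0.162], [0.5193, -0.0561, 0.162]): dot(c,(0,255,255))
cv2.imwrite('pics/w4.png',cv2.convertScaleAbs(w,alpha=1.3))
E
```

```text
{'grip_point_offset': 0.0187}
wcam [ 0.62196051 -0.10779125  0.35988359] [[0.106, -0.994, -0.001], [-0.953, -0.102, 0.287], [-0.285, -0.03, -0.958]] 325.19226210127806 275.17823519795587 204.58700598146487
[ 0.54015258 -0.1153891   0.15698444] [309.17457863 262.54950249]
[ 0.54015258 -0.1153891   0.17698444] [308.78104935 292.99058171]
[ 0.54015258 -0.1153891   0.19698444] [308.31228484 329.5183102 ]
[0.5406, -0.1152, 0.162] [308.54425266 268.06074413]
[0.5885, -0.0495, 0.162] [69.52984832 64.15502695]
[0.6025, -0.1692, 0.162] [548.04481008  59.10213269]
[0.5328, -0.1742, 0.162] [519.00312504 313.26454499]
[0.5193, -0.0561, 0.162] [ 88.2534405  315.56816887]
```

View pics/w4.png

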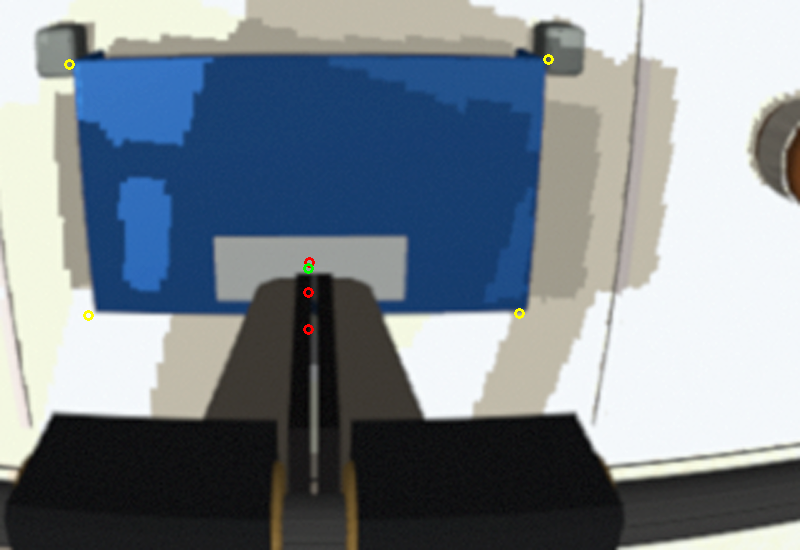

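The wrist view puts the closed fingertips' end at (310, 272). That is also about 28 mm higher than the reported TCP, so the fingers seem to retract when shut. I'll back off a little, open to half and compare.

Emit:
move_arm:
  rows:
    - [0,0,0.1,0,0,0,0.5]
    - [0,0,0.02,0,0,0,0.5]
    - [0,0,0,0,0,0,0.5]
    - [0,0,0,0,0,0,0.5]
    - [0,0,0,0,0,0,0.5]
    - [0,0,0,0,0,0,0.5]
    - [0,0,0,0,0,0,0.5]
    - [0,0,0,0,0,0,0.5]

```text
clock: 7.1
eef_pos: [0.5399, -0.1153, 0.1864]
eef_rot: [-180.0, 0.0, 6.1]
wrist_force: [0.0, 0.7, 0.0]
gripper_width: 0.0463
```

```bash
python3 - <<'E'
from workcell import manip, optics
from h import *
o=manip.get_obs();P=optics.camera_params('wrist');w=optics.snapshot('wrist')[:,:,::-1].copy();s=optics.snapshot('side')[:,:,::-1]
R=np.array(P['R']);g=o['gripper_width']
def fp(X):
    c=R@X+P['t'];r=np.hypot(c[0],c[1]);th=np.arctan2(r,c[2]);return np.array([P['cx']+P['fx']*th*c[0]/r,P['cy']+P['fy']*th*c[1]/r])
w=cv2.resize(w[130:350,150:470],None,fx=1.6,fy=1.6,interpolation=cv2.INTER_CUBIC)
e=o['eef_pos'];y=np.array([-.106,.994,0])
Ps=optics.camera_params('side')
c=cv2.resize(s[130:200,290:350],None,fx=5,fy=5,interpolation=cv2.INTER_CUBIC)
for sg in(-1,1):
  for dz in(0,.03):
    X=e+y*sg*(g/2+.009)+[.01,.001,dz];p=(fp(X)-[150,130])*1.6;cv2.circle(w,tuple(p.astype(int)),3,(0,0,255),2)
    k=np.array(Ps['R'])@X+Ps['t'];p=(np.array([Ps['fx']*k[0]/k[2]+Ps['cx'],Ps['fy']*k[1]/k[2]+Ps['cy']])-[290,130])*5;cv2.circle(c,tuple(p.astype(int)),3,(0,0,255),1)
out=np.zeros((352,w.shape[1]+c.shape[1],3),np.uint8);out[:w.shape[0],:w.shape[1]]=w;out[:c.shape[0],w.shape[1]:]=c
cv2.imwrite('pics/w5.png',cv2.convertScaleAbs(out,alpha=1.3));print(o['clock'],e,g)
E
```

```text
7.1 [ 0.53990748 -0.11532264  0.1864179 ] 0.04628567700035783
```

View pics/w5.png

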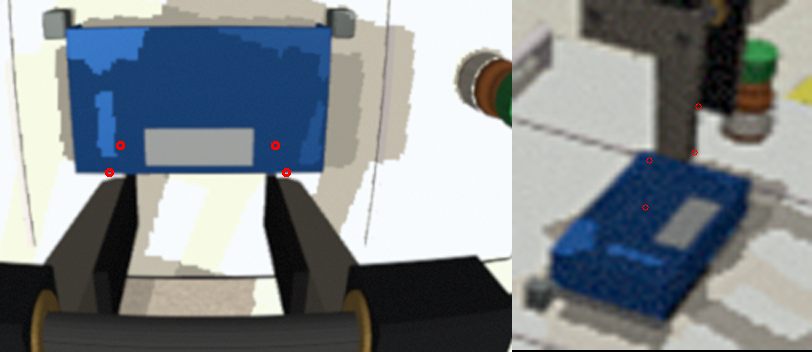

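Half open, both fingertips still end near the +30 mm marks (120, 178) and (280, 178). So the real tips sit about 30 mm short of the reported TCP at any opening, and cover contact should come at a reported z of about 0.133. I'll shut the fingers and go down by force.

Emit:
move_arm:
  rows:
    - [0,0,0,0,0,0,1]
    - [0,0,-0.02,0,0,0,1]
    - [0,0,-0.04,0,0,0,1]
    - [0,0,-0.04,0,0,0,1]
    - [0,0,-0.04,0,0,0,1]
    - [0,0,-0.02,0,0,0,1]
    - [0,0,0,0,0,0,1]
    - [0,0,0,0,0,0,1]

```text
clock: 7.87
eef_pos: [0.5399, -0.1153, 0.1464]
eef_rot: [-180.0, 0.1, 6.1]
wrist_force: [0.4, 0.1, 0.6]
gripper_width: 0.0003
```

Emit:
move_arm:
  rows:
    - [0,0,-0.004,0,0,0,1]
    - [0,0,-0.004,0,0,0,1]
    - [0,0,-0.004,0,0,0,1]
    - [0,0,-0.004,0,0,0,1]
    - [0,0,0,0,0,0,1]
    - [0,0,0,0,0,0,1]
    - [0,0,0,0,0,0,1]
    - [0,0,0,0,0,0,1]

```text
clock: 8.53
eef_pos: [0.5402, -0.1154, 0.1431]
eef_rot: [180.0, -0.0, 6.1]
wrist_force: [-0.1, 0.3, -0.4]
gripper_width: 0.0004
```

Emit:
move_arm:
  rows:
    - [0,0,-0.004,0,0,0,1]
    - [0,0,-0.004,0,0,0,1]
    - [0,0,-0.004,0,0,0,1]
    - [0,0,-0.004,0,0,0,1]
    - [0,0,0,0,0,0,1]
    - [0,0,0,0,0,0,1]
    - [0,0,0,0,0,0,1]
    - [0,0,0,0,0,0,1]

```text
clock: 9.2
eef_pos: [0.5402, -0.1154, 0.139]
eef_rot: [180.0, -0.0, 6.1]
wrist_force: [-0.4, -0.7, 0.4]
gripper_width: 0.0003
```

Emit:
move_arm:
  rows:
    - [0,0,-0.004,0,0,0,1]
    - [0,0,-0.004,0,0,0,1]
    - [0,0,-0.004,0,0,0,1]
    - [0,0,0,0,0,0,1]
    - [0,0,0,0,0,0,1]
    - [0,0,0,0,0,0,1]
    - [0,0,0,0,0,0,1]
    - [0,0,0,0,0,0,1]

```text
clock: 9.87
eef_pos: [0.5402, -0.1154, 0.136]
eef_rot: [180.0, -0.0, 6.1]
wrist_force: [-0.4, -0.3, 0.5]
gripper_width: 0.0002
```

Emit:
move_arm:
  rows:
    - [0,0,-0.004,0,0,0,1]
    - [0,0,-0.004,0,0,0,1]
    - [0,0,0,0,0,0,1]
    - [0,0,0,0,0,0,1]
    - [0,0,0,0,0,0,1]
    - [0,0,0,0,0,0,1]
    - [0,0,0,0,0,0,1]
    - [0,0,0,0,0,0,1]

```text
clock: 10.53
eef_pos: [0.5402, -0.1154, 0.134]
eef_rot: [-180.0, 0.0, 6.1]
wrist_force: [-0.0, -0.2, 0.0]
gripper_width: 0.0007
```

Emit:
move_arm:
  rows:
    - [0,0,-0.004,0,0,0,1]
    - [0,0,-0.004,0,0,0,1]
    - [0,0,0,0,0,0,1]
    - [0,0,0,0,0,0,1]
    - [0,0,0,0,0,0,1]
    - [0,0,0,0,0,0,1]
    - [0,0,0,0,0,0,1]
    - [0,0,0,0,0,0,1]

```text
clock: 11.2
eef_pos: [0.5402, -0.1154, 0.132]
eef_rot: [180.0, -0.0, 6.1]
wrist_force: [-0.3, 0.5, -0.4]
gripper_width: 0.0003
```

Emit:
move_arm:
  rows:
    - [0,0,-0.004,0,0,0,1]
    - [0,0,-0.004,0,0,0,1]
    - [0,0,-0.002,0,0,0,1]
    - [0,0,0,0,0,0,1]
    - [0,0,0,0,0,0,1]
    - [0,0,0,0,0,0,1]
    - [0,0,0,0,0,0,1]
    - [0,0,0,0,0,0,1]

```text
clock: 11.87
eef_pos: [0.5401, -0.1154, 0.1295]
eef_rot: [180.0, 0.0, 6.1]
wrist_force: [-0.9, 0.6, 2.8]
gripper_width: 0.0005
```

```bash
python3 - <<'E'
from workcell import manip, optics
from h import *
o=manip.get_obs();print(o['clock'],o['eef_pos'],o['wrist_force'])
w=optics.snapshot('wrist')[:,:,::-1];s=optics.snapshot('side')[:,:,::-1]
w=cv2.resize(w[130:350,150:470],(448,308),interpolation=2);c=cv2.resize(s[135:200,290:355],(308,308),interpolation=2)
cv2.imwrite('pics/w6.png',cv2.convertScaleAbs(np.hstack([w,c]),alpha=1.3))
E
```

```text
11.8667 [ 0.54014061 -0.11541217  0.12953669] [-0.90990955  0.58704666  2.77537437]
```

View pics/w6.png

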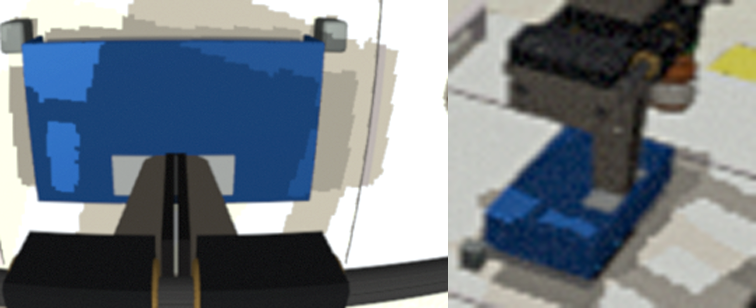

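Contact: 2.8 N at a reported z of 0.1295, and both views show the tip on the patch (tip at (175, 155) in the wrist view). The tips sit about 32 mm short of the reported TCP. I'll press in.

Emit:
move_arm:
  rows:
    - [0,0,-0.004,0,0,0,1]
    - [0,0,-0.004,0,0,0,1]
    - [0,0,-0.004,0,0,0,1]
    - [0,0,-0.002,0,0,0,1]
    - [0,0,0,0,0,0,1]
    - [0,0,0,0,0,0,1]
    - [0,0,0,0,0,0,1]
    - [0,0,0,0,0,0,1]

```text
clock: 12.63
eef_pos: [0.5391, -0.1155, 0.1261]
eef_rot: [-180.0, 0.1, 6.1]
wrist_force: [-5.3, -0.5, 7.1]
gripper_width: 0.0003
```

Emit:
move_arm:
  rows:
    - [0,0,0.16,0,0,0,1]
    - [0,0,0.16,0,0,0,1]
    - [0,0,0.12,0,0,0,1]
    - [0,0,0,0,0,0,1]
    - [0,0,0,0,0,0,1]
    - [0,0,0,0,0,0,1]
    - [0,0,0,0,0,0,1]
    - [0,0,0,0,0,0,1]

```text
clock: 13.3
eef_pos: [0.5392, -0.1152, 0.2344]
eef_rot: [-179.9, 0.1, 6.1]
wrist_force: [1.1, 0.2, -0.1]
gripper_width: 0.0006
```

Emit:
move_arm:
  rows:
    - [0,0,0,0,0,0,1]
    - [0,0,0,0,0,0,1]
    - [0,0,0,0,0,0,1]
    - [0,0,0,0,0,0,1]
    - [0,0,0,0,0,0,1]
    - [0,0,0,0,0,0,1]
    - [0,0,0,0,0,0,1]
    - [0,0,0,0,0,0,1]

```text
clock: 13.97
eef_pos: [0.5402, -0.1154, 0.236]
eef_rot: [180.0, -0.0, 6.1]
wrist_force: [0.4, 0.8, -0.2]
gripper_width: 0.0005
```

```bash
python3 - <<'E'
from workcell import manip, optics, look_for
from h import *
o=manip.get_obs();print(o['clock'],o['eef_pos'],o['wrist_force'])
w=optics.snapshot('wrist')[:,:,::-1];s=optics.snapshot('side')[:,:,::-1];optics.snapshot('top')
for c in('top','side','wrist'): print(c,[(np.round(d['at'],3).tolist(),round(d['p'],2)) for n in('cartridge_top','cover') for d in look_for(c,n)[:1]])
w=cv2.resize(w,(410,308),interpolation=2);c=cv2.resize(s[120:200,280:360],(308,308),interpolation=2)
cv2.imwrite('pics/w7.png',cv2.convertScaleAbs(np.hstack([w,c]),alpha=1.3))
E
```

```text
13.9667 [ 0.54017166 -0.11538915  0.2360235 ] [ 0.36825166  0.79691192 -0.24871924]
top [([0.557, -0.105, 0.144], 0.38), ([0.56, -0.105, 0.148], 0.57)]
side [([0.546, -0.086, 0.15], 0.48), ([0.592, -0.081, 0.206], 0.63)]
wrist [([0.542, -0.093, 0.147], 0.92), ([0.595, -0.108, 0.202], 0.9)]
```

View pics/w7.png

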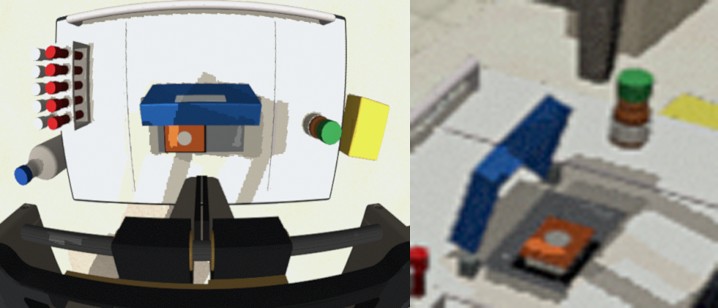

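The cover is wide open. The orange cartridge shows at (184, 138) in the wrist view, left of centre, and measures about (0.546, −0.093, 0.147). That fits the geometry: t ≈ +22 mm along the hinge line and about 8 mm up. I'll shift +22 mm in y and push down on its front half.

Emit:
move_arm:
  rows:
    - [-0.004,0.044,0,0,0,0,1]
    - [-0.004,0.044,0,0,0,0,1]
    - [0,0,-0.08,0,0,0,1]
    - [0,0,-0.12,0,0,0,1]
    - [0,0,-0.12,0,0,0,1]
    - [0,0,-0.12,0,0,0,1]
    - [0,0,-0.024,0,0,0,1]
    - [0,0,0,0,0,0,1]

```text
clock: 15.08
eef_pos: [0.5365, -0.0923, 0.1184]
eef_rot: [-179.9, 0.2, 6.2]
wrist_force: [-0.5, 0.7, -0.1]
gripper_width: 0.0004
```

Emit:
move_arm:
  rows:
    - [0,0,-0.006,0,0,0,1]
    - [0,0,-0.006,0,0,0,1]
    - [0,0,-0.006,0,0,0,1]
    - [0,0,-0.006,0,0,0,1]
    - [0,0,-0.006,0,0,0,1]
    - [0,0,0,0,0,0,1]
    - [0,0,0,0,0,0,1]
    - [0,0,0,0,0,0,1]

```text
clock: 15.75
eef_pos: [0.5387, -0.0935, 0.1129]
eef_rot: [180.0, -0.1, 6.1]
wrist_force: [1.8, -0.5, 2.0]
gripper_width: 0.0001
```

Emit:
move_arm:
  rows:
    - [0,0,-0.006,0,0,0,1]
    - [0,0,-0.006,0,0,0,1]
    - [0,0,-0.006,0,0,0,1]
    - [0,0,-0.004,0,0,0,1]
    - [0,0,0,0,0,0,1]
    - [0,0,0,0,0,0,1]
    - [0,0,0,0,0,0,1]
    - [0,0,0,0,0,0,1]

```text
clock: 16.42
eef_pos: [0.5376, -0.0933, 0.1067]
eef_rot: [-180.0, 0.1, 6.1]
wrist_force: [-0.2, 0.4, -0.9]
gripper_width: 0.0004
```

Emit:
move_arm:
  rows:
    - [0,0,-0.004,0,0,0,1]
    - [0,0,-0.004,0,0,0,1]
    - [0,0,0,0,0,0,1]
    - [0,0,0,0,0,0,1]
    - [0,0,0,0,0,0,1]
    - [0,0,0,0,0,0,1]
    - [0,0,0,0,0,0,1]
    - [0,0,0,0,0,0,1]

```text
clock: 17.08
eef_pos: [0.5377, -0.0933, 0.1061]
eef_rot: [-180.0, 0.0, 6.1]
wrist_force: [-5.1, 1.4, 15.8]
gripper_width: 0.0007
```

Emit:
move_arm:
  rows:
    - [0,0,-0.004,0,0,0,1]
    - [0,0,0,0,0,0,1]
    - [0,0,0,0,0,0,1]
    - [0,0,0,0,0,0,1]
    - [0,0,0,0,0,0,1]
    - [0,0,0,0,0,0,1]
    - [0,0,0,0,0,0,1]
    - [0,0,0,0,0,0,1]

```text
clock: 17.75
eef_pos: [0.5378, -0.0933, 0.106]
eef_rot: [-180.0, 0.0, 6.1]
wrist_force: [-9.5, 2.2, 23.7]
gripper_width: 0.0006
```

Emit:
move_arm:
  rows:
    - [0,0,0.04,0,0,0,1]
    - [0,0,0.16,0,0,0,1]
    - [0,0,0.16,0,0,0,1]
    - [0,0,0.16,0,0,0,1]
    - [0,0,0.16,0,0,0,1]
    - [0,-0.05,0,0,0,0,1]
    - [0,-0.038,0,0,0,0,1]
    - [0,0,0,0,0,0,1]

```text
clock: 18.42
eef_pos: [0.5377, -0.1167, 0.2733]
eef_rot: [180.0, 0.0, 6.1]
wrist_force: [0.1, -0.6, 1.1]
gripper_width: 0.0007
```

```bash
python3 - <<'E'
from workcell import manip, optics, look_for
from h import *
o=manip.get_obs();print(o['clock'],o['eef_pos'],o['wrist_force'])
w=optics.snapshot('wrist')[:,:,::-1];s=optics.snapshot('side')[:,:,::-1]
for c in('side','wrist'): print(c,[(np.round(d['at'],3).tolist(),round(d['p'],2)) for n in('cartridge_top','cover') for d in look_for(c,n)[:1]])
w=cv2.resize(w,(410,308),interpolation=2);c=cv2.resize(s[120:200,280:360],(308,308),interpolation=2)
cv2.imwrite('pics/w8.png',cv2.convertScaleAbs(np.hstack([w,c]),alpha=1.3))
E
```

```text
18.4167 [ 0.53765684 -0.11674076  0.27333303] [ 0.10460739 -0.58996005  1.08559342]
side [([0.55, -0.089, 0.142], 0.43), ([0.537, -0.023, 0.131], 0.74)]
wrist [([0.545, -0.097, 0.14], 0.96), ([0.596, -0.107, 0.204], 0.67)]
```

View pics/w8.png

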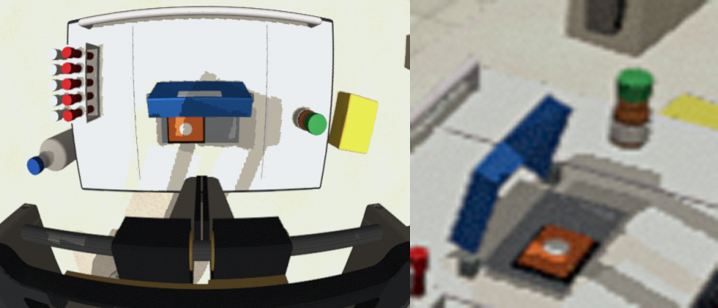

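Cartridge home: it stopped at reported z 0.106 with 24 N, and its top now measures 0.140 m, down from 0.147. It sits flush at (185, 128) in the wrist view. The cover is still open. Next I'll go over it and down behind it.

Emit:
move_arm:
  rows:
    - [0.13,0.014,0,0,0,0,1]
    - [0.13,0.014,0,0,0,0,1]
    - [0.13,0.014,0,0,0,0,1]
    - [0,0,0,0,0,0,1]
    - [0,0,-0.1,0,0,0,1]
    - [0,0,-0.13,0,0,0,1]
    - [0,0,-0.13,0,0,0,1]
    - [0,0,-0.052,0,0,0,1]

```text
clock: 19.38
eef_pos: [0.6325, -0.1041, 0.1661]
eef_rot: [-179.9, 0.4, 6.2]
wrist_force: [-0.7, -0.7, -0.4]
gripper_width: 0.0005
```

Emit:
move_arm:
  rows:
    - [0,0,0,0,0,0,1]
    - [-0.0457,-0.005,0,0,0,0,1]
    - [-0.0457,-0.005,0,0,0,0,1]
    - [-0.0382,-0.0041,-0.0014,0,0,0,1]
    - [-0.0382,-0.0041,-0.0014,0,0,0,1]
    - [-0.0362,-0.0039,-0.0128,0,0,0,1]
    - [-0.0362,-0.0039,-0.0128,0,0,0,1]
    - [0,0,0,0,0,0,1]

```text
clock: 20.05
eef_pos: [0.574, -0.1118, 0.1646]
eef_rot: [180.0, -0.0, 6.1]
wrist_force: [0.5, -0.3, 4.5]
gripper_width: 0.0005
```

```bash
python3 - <<'E'
from workcell import manip, optics, look_for
from h import *
o=manip.get_obs();print(o['clock'],o['eef_pos'],o['wrist_force'])
w=optics.snapshot('wrist')[:,:,::-1];s=optics.snapshot('side')[:,:,::-1]
w=cv2.resize(w,(410,308),interpolation=2);c=cv2.resize(s[120:200,280:360],(308,308),interpolation=2)
cv2.imwrite('pics/w9.png',cv2.convertScaleAbs(np.hstack([w,c]),alpha=1.3))
E
```

```text
20.05 [ 0.57398733 -0.11175591  0.16458582] [ 0.48455421 -0.25119797  4.53588389]
```

View pics/w9.png

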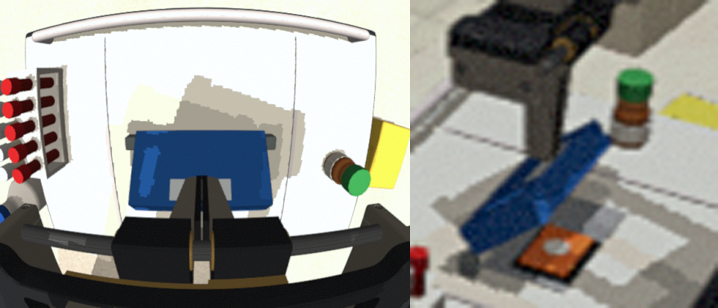

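The cover is about half way down, with the fingertip on its top face near the patch. It lies at (200, 170) in the wrist view. I'll continue along the arc.

Emit:
move_arm:
  rows:
    - [-0.0308,-0.0033,-0.0232,0,0,0,1]
    - [-0.0308,-0.0033,-0.0232,0,0,0,1]
    - [-0.0161,-0.0017,-0.0202,0,0,0,1]
    - [-0.0161,-0.0017,-0.0202,0,0,0,1]
    - [-0.0131,-0.0014,-0.022,0,0,0,1]
    - [-0.0187,-0.0022,-0.0216,0,0,0,1]
    - [0,0,0,0,0,0,1]
    - [0,0,0,0,0,0,1]

```text
clock: 20.82
eef_pos: [0.5444, -0.115, 0.1315]
eef_rot: [180.0, -0.0, 6.1]
wrist_force: [1.0, -1.1, 4.3]
gripper_width: 0.0
```

Emit:
move_arm:
  rows:
    - [0,0,-0.006,0,0,0,1]
    - [0,0,-0.004,0,0,0,1]
    - [0,0,-0.004,0,0,0,1]
    - [0,0,-0.004,0,0,0,1]
    - [0,0,0,0,0,0,1]
    - [0,0,0,0,0,0,1]
    - [0,0,0,0,0,0,1]
    - [0,0,0,0,0,0,1]

```text
clock: 21.48
eef_pos: [0.5428, -0.1151, 0.1268]
eef_rot: [180.0, 0.2, 6.2]
wrist_force: [-4.6, -2.2, 7.9]
gripper_width: 0.0003
```

Emit:
move_arm:
  rows:
    - [0,0,-0.003,0,0,0,1]
    - [0,0,0,0,0,0,1]
    - [0,0,0,0,0,0,1]
    - [0,0,0,0,0,0,1]
    - [0,0,0,0,0,0,1]
    - [0,0,0,0,0,0,1]
    - [0,0,0,0,0,0,1]
    - [0,0,0,0,0,0,1]

```text
clock: 22.15
eef_pos: [0.5428, -0.115, 0.1261]
eef_rot: [-180.0, 0.2, 6.2]
wrist_force: [-4.9, -1.8, 6.6]
gripper_width: 0.0001
```

Emit:
move_arm:
  rows:
    - [0,0,0.02,0,0,0,1]
    - [0,0,0.06,0,0,0,1]
    - [0,0,0.16,0,0,0,1]
    - [0,0,0.16,0,0,0,1]
    - [0,0,0.16,0,0,0,1]
    - [0,0,0,0,0,0,1]
    - [0,0,0,0,0,0,1]
    - [0,0,0,0,0,0,1]

```text
clock: 22.82
eef_pos: [0.5438, -0.1145, 0.2655]
eef_rot: [-180.0, 0.0, 6.1]
wrist_force: [0.4, -0.5, -0.3]
gripper_width: 0.0004
```

Emit:
move_arm:
  rows:
    - [0,0,0,0,0,0,1]
    - [0,0,0,0,0,0,1]
    - [0,0,0,0,0,0,1]
    - [0,0,0,0,0,0,1]
    - [0,0,0,0,0,0,1]
    - [0,0,0,0,0,0,1]
    - [0,0,0,0,0,0,1]
    - [0,0,0,0,0,0,1]

```text
clock: 23.48
eef_pos: [0.5442, -0.1148, 0.266]
eef_rot: [180.0, -0.0, 6.1]
wrist_force: [0.4, -0.3, -0.2]
gripper_width: 0.0006
```

```bash
python3 - <<'E'
from workcell import manip, optics, look_for
from h import *
o=manip.get_obs();print(o['clock'],o['eef_pos'],o['wrist_force'])
w=optics.snapshot('wrist')[:,:,::-1];s=optics.snapshot('side')[:,:,::-1];
for c in('side','wrist'):
  for n in('cover','cover_press','tube_rack','vial','wash_bottle','tip_box'): print(c,n,[(np.round(d['at'],3).tolist(),round(d['p'],2)) for d in look_for(c,n)[:1]])
w=cv2.resize(w,(410,308),interpolation=2);c=cv2.resize(s[120:200,280:360],(308,308),interpolation=2)
cv2.imwrite('pics/w10.png',cv2.convertScaleAbs(np.hstack([w,c]),alpha=1.3))
E
```

```text
23.4833 [ 0.54423564 -0.11480125  0.2660164 ] [ 0.41935639 -0.3360104  -0.17867499]
side cover [([0.555, -0.095, 0.164], 0.67)]
side cover_press [([0.552, -0.092, 0.164], 0.98)]
side tube_rack [([0.602, 0.083, 0.178], 0.7)]
side vial [([0.577, -0.257, 0.165], 0.48)]
side wash_bottle [([0.46, 0.174, 0.098], 0.76)]
side tip_box [([0.587, -0.466, 0.054], 0.77)]
wrist cover [([0.558, -0.114, 0.163], 0.95)]
wrist cover_press [([0.563, -0.114, 0.162], 0.86)]
wrist tube_rack [([0.609, 0.056, 0.177], 0.94)]
wrist vial [([0.589, -0.26, 0.184], 0.74)]
wrist wash_bottle [([0.482, 0.143, 0.117], 0.61)]
wrist tip_box [([0.58, -0.427, 0.057], 0.85)]
```

View pics/w10.png

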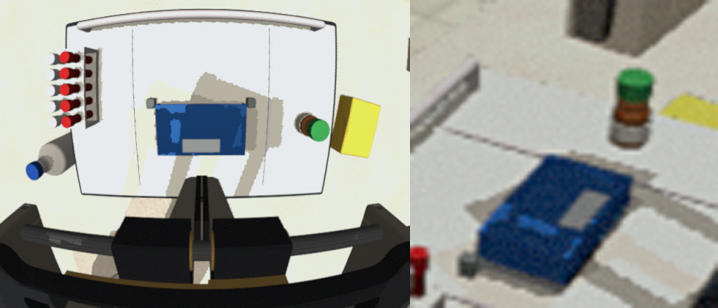

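The cover is level and latched. It lies at (200, 128) in the wrist view, its top is at 0.163 m as at the start, and it stayed down for 1.2 s after release. The loose things are where they were, and the arm is clear. Handing in.

```bash
python3 -c "
from workcell import manip
print(manip.hand_in())"
```

```text
the job is handed in; nothing more can be done
None
```

I pressed the cover's front until it popped open, pushed the cartridge home, then swung the cover down and pressed it until it latched. The job was handed in at about 24 s; no verdict is reported, so what follows rests on my own checks.

- **Cartridge:** It stopped hard under 24 N. Its measured top height went from 147 mm to 140 mm above the table, against 139 mm expected when home. I checked this before closing the cover and could not see the cartridge afterwards.
- **Cover:** It is level at its starting height of about 163 mm and stayed down for about 1 s after I let go.
- **Loose things:** From the side camera, the rack, vial, bottle and tip box are within 4 mm of where they started. The last wrist-camera readings differ from those by 1–4 cm for all four, which I put down to the changed viewpoint.
- **Arm:** It was clear of everything, with the force near zero.

**Disagreement found:** The real fingertips ended about 32 mm short of the reported TCP, seen in both the side and wrist pictures. I allowed for this using the force at contact. The search for contact took about 9 s.

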